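# Index the welding turntable and set its brake

## Robot

A 6-joint arm with a two-finger parallel gripper is mounted at the origin on the work surface. World frame = base frame: x ahead of the robot, y to its left, z up, the work surface at z = 0. Lengths are in m, angles in rad, forces in N, time in s.
With the tool pointing down it reaches from about 0.375 to 0.75 m from the base axis. Payload 9 kg.
Tool frame: the origin (TCP) lies on the centre line of the jaws, within the pads' length; the fingertips stand 19 mm ahead of it and the grasp point (between the pads) is the TCP (ctrl.finger_overhang is the z of the fingertips in the tool frame, in m); z points along the fingers, y is the line along which they close (so a half turn about z gives the same grasp; the last joint's range is limited). The gripper opens to 85 mm and grips with 20 to 120 N. Pads are 22 mm wide; open, the fingers measure 114 mm over their backs; the gripper's body (76 mm by 85 mm) begins 54 mm behind the grasp point. The pads swing forward as they close: fully open they stand 13 mm farther back than shut.
Start: joints at [1.033, 0.104, 0.097, 1.564, 0, 1.353], TCP at [0.189, 0.57, 0.25] pointing down, gripper open.
Joint ranges: [-2.99, 2.99], [-0.84, 1.86], [-1.1, 1.16], [-1.84, 2.11], [-1.51, 1.56], [-3.14, 3.14]. Speed limits (rad/s): [2.22, 2.22, 2.57, 3.14, 3.14, 3.14].

## Interface

Orientations are given as a unit quaternion [x, y, z, w].
In Python, from cell import observe, camera, get_calibration, workorder, ctrl gives the robot as it stands.
- The arm moves only by the tool apply_moves, never from a script. Its argument "increments" is a list of rows, each an object with "rot": the turn, a rotation vector about the tool's x, y, z in degrees, a list of three; "delta_pos": the shift along the tool's x, y, z in m, a list of three; "fingers": the finger opening in m, from 0 to 0.0854. In form: [{"rot": [ax, ay, az], "delta_pos": [x, y, z], "fingers": fingers}, ...]. A call has 1 to 20 rows; each row shifts and turns the commanded pose from where the row before left it, along the tool's axes as they then stand; what a row does not reach is not made up. A row lasts 1/10 s, in which the tool goes at most 50 mm and 8.59 degrees, less where a joint would pass 70% of its speed; a pose out of reach is approached as far as the arm can. A call is refused whole if a number of a shift passes 0.05 or a number of a turn 8.59, either way. A call with a gripper value outside its range is refused whole. The fingers move at their own pace and stop on an object; "grip_force" is the grip in N (left out, the last holds). Time passes only in rows, so rows that do not move let the fingers close. It gives the time, the measured TCP pose, the force, the opening and the grip force at its end, in the units of the state.
- observe(): the state, without advancing time (a new reading comes with each control period).
- camera(name): name is "side" or "top"; returns the picture (480x640x3 uint8, blue, green, red); there is no depth.
- get_calibration(name): a dict with "mtx" (3x3 intrinsics, pixels), "R" (3x3) and "t" (3): a world point X has camera coordinates R X + t. Camera axes: x right, y down, z forward; pixel columns grow to the right and rows downward; lengths in m; the calibration is good to about 2 mm. A picture is of the moment at which its call begins. get_calibration takes no time and is no camera call.
- workorder.finish_job(): hands the job in; it is judged then, once.
The state is a dict: "clock": time; "joint_pos": joint angles; "qvel": joint speeds; "tau": joint torques, N m; "position": TCP position; "tool_rot": TCP orientation; "force": force on the tool from outside, world axes, zero at the start; "moment": the same for the moment, N m; "opening": opening from 0.0 (shut) to 1.0 (fully open); "finger_force": force on a finger pad.
Only numpy, scipy, OpenCV 4.12 (cv2) and the standard library are available. Lean on these libraries where they do the work, as an engineer would, in place of code of your own. Each camera call takes 0.05 s, during which the arm holds its last target. There are 200 camera calls.

## Task

With a fingertip, gently push on a spoke of the welding turntable to turn it until the yellow spoke points straight at the green arrow; either way round will do. Then gently push the red-knobbed brake lever right over to its far stop, leaving the table lined up, and come clear. Do not touch or shift the flanged pipe standing on the turntable, and leave the spray can, yellow tin and wire brush where they are: nothing is to be gripped, forced or lifted.

Things in the scene. Friction and masses are not known exactly. Their poses are not given: they have to be found in the camera images.
- positioner: fixed blue stand of the welding turntable. Origin: on the bench, straight below the turntable's axis; own +x points to the green index post, own -y to the brake lever, 180 mm from the axis. Foot plate 14 mm thick (disc of radius 112 mm, an arm 70 mm wide to 200 mm along +x, one 90 mm wide to 220 mm along -y). +x points away from the robot, give or take 0.45 rad
- turntable (a joint): turntable angle about its upright axis, rad, growing counter-clockwise seen from above; no stops, turns endlessly. At 0 or any whole turn (6.283) the yellow spoke points straight at the green arrow. Stiff (0.25 N m, so 2 to 3 N at a spoke), does not coast, stays where it is left
- table_axis (a point): centre of the turntable, on its axis, 75 mm above the bench: steel disc of radius 70 mm, 12 mm thick, with four level spokes 90 degrees apart at this height: bars 12 mm thick, free from 70 to 112 mm from the axis, each ending in a ball knob 26 mm across, 125 mm out. One spoke is yellow, three are steel with black knobs. Free space between and under them down to the foot plate
- yellow_knob (a point): centre of the ball knob (26 mm across) at the end of the yellow spoke, 125 mm from the turntable's axis, 75 mm above the bench; it turns with the turntable
- index_point (a point): fixed point in the air 125 mm from the axis towards the green arrow, 75 mm above the bench: where the yellow knob's centre lies when the yellow spoke points straight at the arrow
- arrow_tip (a point): tip of the fixed green arrow that points at the turntable's axis from 152 mm away, 78 mm above the bench (a cone 28 mm across at its root). It is part of the green index post behind it, 16 x 30 mm, 92 mm tall, 174 to 190 mm from the axis
- brake (a joint): brake lever angle, rad: 0 = off (leaning 0.35 rad towards the stand's -x, away from the green post), 0.7 = on, at its far stop (leaning 0.35 rad towards the stand's +x, the green post's side). Starts near off, stays where it is left, takes about 2 N at its knob. It does not hold the turntable; no need to press hard at its stop
- brake_tip (a point): centre of the brake lever's red ball knob (22 mm across), 65 mm up a 10 mm steel rod from its pivot, which is 36 mm above the bench, 180 mm from the turntable's axis along the stand's -y. It swings along the stand's x; knob centre 97 mm above the bench at the stops, 101 mm midway. Below it a grey block 70 x 50 mm, top 38 mm above the bench
- pipe: loose dark steel pipe stub with a flange, 0.6 kg, standing upright in the middle of the turntable: flange 96 mm across and 10 mm thick, pipe 60 mm across, 44 mm tall (top 125 mm above the bench). Origin: centre of its underside. It turns with the table; not to be touched
- can: spray can, orange label, 56 mm across, 130 mm tall, standing on the bench near the positioner; origin: centre of its underside. Leave alone
- tin: yellow tin with a black lid, 63 x 63 mm, 85 mm tall, standing on the bench near the positioner; origin: centre of its underside. Leave alone
- brush: wire brush: flat wooden bar 220 x 24 mm with brass bristles upward, 38 mm tall in all, lying on the bench beside the positioner; its length along its own x; origin: centre of its underside. Leave alone

How it is judged:
By the outcome, as a careful person would: the job done as asked, in the order asked, and still so for the second after the job is handed in, with the robot touching nothing.
It also fails if it takes over 61 s, if anything falls off the work surface, if the arm or the gripper's body presses on something with over 40 N, if the wrist force passes 120 N, or if a joint passes its speed limit or range.

## Working session

There is one attempt and no reset: what is moved stays moved. The work goes in short steps, Python scripts to look and compute and a tool call to move; the robot and the scene stay as the last step left them, time stands still between calls to the robot, and variables do not carry over. Pictures are saved under pics/ and viewed, at most 10 in all, crops included, and the job is handed in when it is done.

Besides the shell and the picture viewer there is one more tool, called by a JSON object that holds its "name" and its "arguments". apply_moves: Moves the arm, as the interface text tells. Its arguments: {"type":"object","properties":{"increments":{"type":"array","items":{"type":"object","properties":{"rot":{"type":"array","items":{"type":"number"}},"delta_pos":{"type":"array","items":{"type":"number"}},"fingers":{"type":"number"}}}},"grip_force":{"type":"number"}},"required":["increments"]}

```bash
mkdir -p pics; ls; python3 - <<'E'
from cell import observe,camera,get_calibration
import cv2
for n in("top","side"):
    cv2.imwrite(f"pics/{n}0.png",camera(n)); print(n,get_calibration(n))
print(observe())
E
```

```text
pics
top {'mtx': array([[554.31424459,   0.        , 323.12700967],
       [  0.        , 554.31424459, 233.48218927],
       [  0.        ,   0.        ,   1.        ]]), 'R': array([[-0.0064445 , -0.99995987, -0.0062231 ],
       [-0.984826  ,  0.00742601, -0.17338571],
       [ 0.17342497,  0.00501129, -0.98483434]]), 't': array([0.03384724, 0.61575005, 0.96257058])}
side {'mtx': array([[493.17742547,   0.        , 312.70904206],
       [  0.        , 493.17742547, 240.73607721],
       [  0.        ,   0.        ,   1.        ]]), 'R': array([[ 0.97763677, -0.20935754,  0.01989408],
       [-0.11420072, -0.60794586, -0.78572261],
       [ 0.17659148,  0.7658794 , -0.61825901]]), 't': array([-0.59849111,  0.17301007,  0.92030522])}
{'clock': 0.1, 'joint_pos': array([ 1.03327036e+00,  1.04623939e-01,  9.65915884e-02,  1.56389717e+00,
       -3.72911682e-05,  1.35313263e+00]), 'qvel': array([ 0.00021926, -0.00030119,  0.00235189, -0.00071987,  0.00067582,
        0.00100743]), 'tau': array([ 4.98251844e-03, -5.58208144e+01,  5.04719174e+01,  1.31006143e-02,
       -3.60460554e-04, -1.22973024e-06]), 'position': array([0.18850574, 0.56934496, 0.24963375]), 'tool_rot': array([ 1.59250181e-01,  9.87238096e-01, -5.33554692e-04, -1.91563315e-04]), 'force': array([-0.28898587,  0.63095401, -1.12945834]), 'moment': array([ 0.01723378, -0.02549856,  0.01793966]), 'finger_force': 0.0, 'opening': 1.0005006178136502}
```

View pics/top0.png

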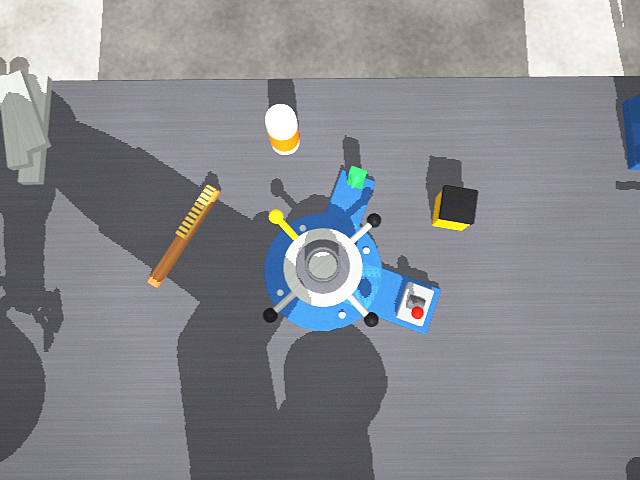

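View pics/side0.png

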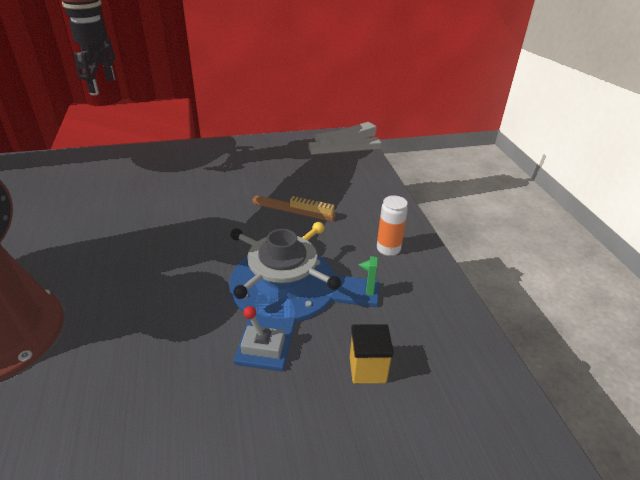

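Top: yellow knob at about (276,216), black knobs (374,220), (371,320), (270,315), red knob (417,313), green post (357,177). The brush is at the left, the tin at the right and the can behind. I'll enlarge for a closer reading.

```bash
python3 - <<'E'
import cv2
a=cv2.imread("pics/top0.png")[160:340,245:445]
cv2.imwrite("pics/crop0.png",cv2.resize(a,None,fx=3.3,fy=3.3,interpolation=cv2.INTER_CUBIC)[:600])
E
cat > h.py <<'E'
import numpy as np,cv2
from cell import observe,camera,get_calibration
def bp(name,uv,z):
    c=get_calibration(name);R,t=c["R"],c["t"]
    d=R.T@np.linalg.inv(c["mtx"])@[uv[0],uv[1],1]; o=-R.T@t
    return (o+d*(z-o[2])/d[2])[:2]
def blob(img,lo,hi,roi):
    x0,y0,x1,y1=roi
    m=cv2.inRange(cv2.cvtColor(img,cv2.COLOR_BGR2HSV),lo,hi)[y0:y1,x0:x1]
    n,l,s,c=cv2.connectedComponentsWithStats(m)
    i=1+np.argmax(s[1:,4]); return c[i]+[x0,y0],s[i,4],(l==i)
E
```

```text
(no output)
```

View pics/crop0.png

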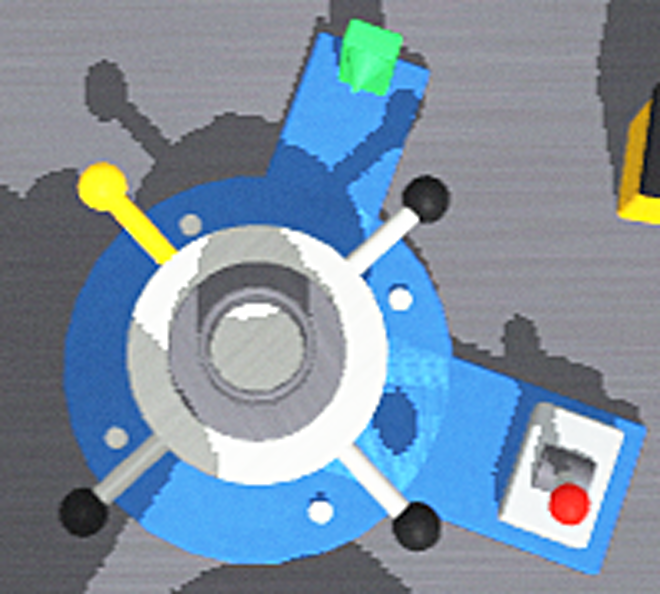

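The crop shows the yellow knob at (102,187), black knobs at (427,199), (417,527) and (83,512), the red knob at (569,504) and the arrow tip at (360,92).

```bash
python3 - <<'E'
from h import *
f=lambda u,v,z:bp("top",(u/3.3+245-.35,v/3.3+160-.35),z)
K=[f(102,187,.075),f(83,512,.075),f(417,527,.075),f(427,199,.075)]
ax=np.mean(K,0);print("axis",ax)
for k in K: print(k,np.linalg.norm(k-ax),np.degrees(np.arctan2(*(k-ax)[::-1])))
r=f(569,504,.097);a=f(360,92,.078)
print("red",r,"arrow",a,np.linalg.norm(a-ax),np.degrees(np.arctan2(*(a-ax)[::-1])))
y=r-ax;
# red in stand frame: x=-22.3mm, y=-180
print(np.linalg.norm(y),np.degrees(np.arctan2(y[1],y[0])-np.arctan2(-.180,-.0223)))
for n,p,z in(("can",(283,115),.13),("tin",(458,206),.085),("brush1",(213,190),.038),("brush2",(153,283),.03)):print(n,bp("top",p,z))
E
```

```text
axis [0.55211006 0.03079795]
[0.64437813 0.11513535] 0.12500477323416057 42.42879393891951
[0.4683889  0.12373547] 0.12508643328152816 132.01356287822404
[ 0.45935906 -0.0532156 ] 0.12514401690895177 -137.8298189040416
[ 0.63631415 -0.06246341] 0.1256503527038404 -47.921659170048784
red [ 0.4701795  -0.13045019] arrow [ 0.69601479 -0.0267025 ] 0.15496732641162758 -21.780317618309816
0.18086896083604004 -19.872905217220993
can [0.81500438 0.09847023]
tin [ 0.65861231 -0.21230697]
brush1 [0.70384416 0.23737275]
brush2 [0.52944107 0.34533287]
```

{"name": "apply_moves", "arguments": {"increments": [{"delta_pos": [-0.0233, -0.0219, 0], "fingers": 0}, {"delta_pos": [-0.0233, -0.0219, 0], "fingers": 0}, {"delta_pos": [-0.0233, -0.0219, 0], "fingers": 0}, {"delta_pos": [-0.0233, -0.0219, 0], "fingers": 0}, {"delta_pos": [-0.0233, -0.0219, 0], "fingers": 0}, {"delta_pos": [-0.0233, -0.0219, 0], "fingers": 0}, {"delta_pos": [-0.0233, -0.0219, 0], "fingers": 0}, {"delta_pos": [-0.0233, -0.0219, 0], "fingers": 0}, {"delta_pos": [-0.0233, -0.0219, 0], "fingers": 0}, {"delta_pos": [-0.0233, -0.0219, 0], "fingers": 0}, {"delta_pos": [-0.0233, -0.0219, 0], "fingers": 0}, {"delta_pos": [-0.0233, -0.0219, 0], "fingers": 0}, {"delta_pos": [-0.0233, -0.0219, 0], "fingers": 0}, {"delta_pos": [-0.0233, -0.0219, 0], "fingers": 0}, {"delta_pos": [-0.0233, -0.0219, 0], "fingers": 0}, {"delta_pos": [-0.0233, -0.0219, 0], "fingers": 0}, {"delta_pos": [-0.0233, -0.0219, 0], "fingers": 0}, {"delta_pos": [-0.0233, -0.0219, 0], "fingers": 0}, {"fingers": 0}, {"fingers": 0}]}}

```text
invalid input
```

```bash
python3 - <<'E'
from h import *
from cell import ctrl
from scipy.spatial.transform import Rotation as Rn
s=observe();print(s["position"],s["joint_pos"],s["opening"],s["clock"],ctrl.finger_overhang);print(Rn.from_quat(s["tool_rot"]).as_matrix().round(3))
E
```

```text
[0.18850574 0.56934496 0.24963375] [ 1.03327036e+00  1.04623939e-01  9.65915884e-02  1.56389717e+00
 -3.72911682e-05  1.35313263e+00] 1.0005006178136502 0.1 0.019
[[-0.949  0.314 -0.001]
 [ 0.314  0.949 -0.001]
 [ 0.    -0.001 -1.   ]]
```

{"name": "apply_moves", "arguments": {"increments": [{"rot": [0, 0, 0], "delta_pos": [-0.0233, -0.0219, 0], "fingers": 0}, {"rot": [0, 0, 0], "delta_pos": [-0.0233, -0.0219, 0], "fingers": 0}, {"rot": [0, 0, 0], "delta_pos": [-0.0233, -0.0219, 0], "fingers": 0}, {"rot": [0, 0, 0], "delta_pos": [-0.0233, -0.0219, 0], "fingers": 0}, {"rot": [0, 0, 0], "delta_pos": [-0.0233, -0.0219, 0], "fingers": 0}, {"rot": [0, 0, 0], "delta_pos": [-0.0233, -0.0219, 0], "fingers": 0}, {"rot": [0, 0, 0], "delta_pos": [-0.0233, -0.0219, 0], "fingers": 0}, {"rot": [0, 0, 0], "delta_pos": [-0.0233, -0.0219, 0], "fingers": 0}, {"rot": [0, 0, 0], "delta_pos": [-0.0233, -0.0219, 0], "fingers": 0}, {"rot": [0, 0, 0], "delta_pos": [-0.0233, -0.0219, 0], "fingers": 0}, {"rot": [0, 0, 0], "delta_pos": [-0.0233, -0.0219, 0], "fingers": 0}, {"rot": [0, 0, 0], "delta_pos": [-0.0233, -0.0219, 0], "fingers": 0}, {"rot": [0, 0, 0], "delta_pos": [-0.0233, -0.0219, 0], "fingers": 0}, {"rot": [0, 0, 0], "delta_pos": [-0.0233, -0.0219, 0], "fingers": 0}, {"rot": [0, 0, 0], "delta_pos": [-0.0233, -0.0219, 0], "fingers": 0}, {"rot": [0, 0, 0], "delta_pos": [-0.0233, -0.0219, 0], "fingers": 0}, {"rot": [0, 0, 0], "delta_pos": [-0.0233, -0.0219, 0], "fingers": 0}, {"rot": [0, 0, 0], "delta_pos": [-0.0233, -0.0219, 0], "fingers": 0}, {"rot": [0, 0, 0], "delta_pos": [0, 0, 0], "fingers": 0}, {"rot": [0, 0, 0], "delta_pos": [0, 0, 0], "fingers": 0}]}}

```text
clock: 2.1
position: [0.4627, 0.0632, 0.2499]
tool_rot: [0.16, 0.987, 0.0, -0.001]
force: [-0.4, 0.2, 0.0]
opening: 0.003
finger_force: 0.0
```

{"name": "apply_moves", "arguments": {"increments": [{"rot": [0, 0, 0], "delta_pos": [0, 0, 0.02], "fingers": 0}, {"rot": [0, 0, 0], "delta_pos": [0, 0, 0.02], "fingers": 0}, {"rot": [0, 0, 0], "delta_pos": [0, 0, 0.02], "fingers": 0}, {"rot": [0, 0, 0], "delta_pos": [0, 0, 0.02], "fingers": 0}, {"rot": [0, 0, 0], "delta_pos": [0, 0, 0.02], "fingers": 0}, {"rot": [0, 0, 0], "delta_pos": [0, 0, 0.02], "fingers": 0}, {"rot": [0, 0, 0], "delta_pos": [0, 0, 0.02], "fingers": 0}, {"rot": [0, 0, 0], "delta_pos": [0, 0, 0.015], "fingers": 0}, {"rot": [0, 0, 0], "delta_pos": [0, 0, 0.01], "fingers": 0}, {"rot": [0, 0, 0], "delta_pos": [0, 0, 0.005], "fingers": 0}, {"rot": [0, 0, 0], "delta_pos": [0, 0, 0], "fingers": 0}]}}

```text
clock: 3.2
position: [0.4626, 0.0638, 0.08]
tool_rot: [0.159, 0.987, 0.0, -0.0]
force: [-0.2, -0.3, 0.2]
opening: 0.002
finger_force: 0.0
```

```bash
python3 - <<'E'
from h import *
a=camera("side")[170:370,200:420]
cv2.imwrite("pics/side1.png",cv2.resize(a,None,fx=3,fy=3,interpolation=cv2.INTER_CUBIC))
cv2.imwrite("pics/top1.png",camera("top"))
E
```

```text
(no output)
```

View pics/side1.png

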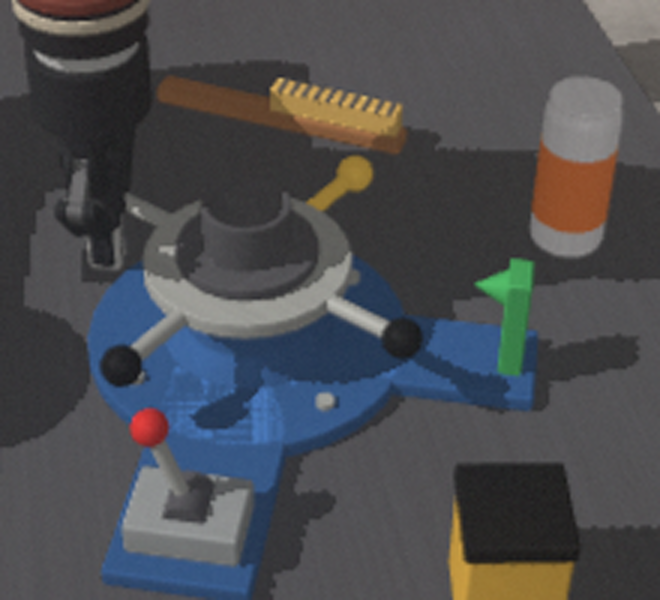

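The side view shows the shut fingertip lowered beside the spoke between disc and knobs, with everything clear. I'll push along the arc next.

{"name": "apply_moves", "arguments": {"increments": [{"rot": [0, 0, 2], "delta_pos": [0, 0, 0], "fingers": 0}, {"rot": [0, 0, 3], "delta_pos": [-0.00013, 0.005, 0], "fingers": 0}, {"rot": [0, 0, 3], "delta_pos": [-0.00013, 0.005, 0], "fingers": 0}, {"rot": [0, 0, 3], "delta_pos": [-0.00013, 0.005, 0], "fingers": 0}, {"rot": [0, 0, 3], "delta_pos": [-0.00013, 0.005, 0], "fingers": 0}, {"rot": [0, 0, 3], "delta_pos": [-0.00013, 0.005, 0], "fingers": 0}, {"rot": [0, 0, 3], "delta_pos": [-0.00013, 0.005, 0], "fingers": 0}, {"rot": [0, 0, 3], "delta_pos": [-0.00013, 0.005, 0], "fingers": 0}, {"rot": [0, 0, 3], "delta_pos": [-0.00013, 0.005, 0], "fingers": 0}, {"rot": [0, 0, 3], "delta_pos": [-0.00013, 0.005, 0], "fingers": 0}, {"rot": [0, 0, 3], "delta_pos": [-0.00013, 0.005, 0], "fingers": 0}]}}

```text
clock: 4.4
position: [0.4916, 0.1038, 0.0811]
tool_rot: [0.426, 0.905, -0.0, 0.0]
force: [-3.5, -1.3, 2.7]
opening: 0.0
finger_force: 1.8
```

```bash
cat >> h.py <<'E'
AX=np.array([.5521,.0308])
def status():
    s=observe();img=camera("top");p=s["position"][:2]-AX
    c,a,_=blob(img,(22,150,100),(34,255,255),(250,180,400,340))
    k=bp("top",c,.075)-AX
    print("finger r,ang",np.hypot(*p),np.degrees(np.arctan2(p[1],p[0])),"z",s["position"][2],"F",s["force"].round(1),"yellow blob",c,a,"ang",np.degrees(np.arctan2(k[1],k[0])),"t",s["clock"])
    return img
E
python3 - <<'E'
from h import *
for f in("top0","top1"):
    c,a,_=blob(cv2.imread(f"pics/{f}.png"),(22,150,100),(34,255,255),(250,180,400,340));k=bp("top",c,.075)-AX;print(np.degrees(np.arctan2(*k[::-1])),a)
status()
E
```

```text
42.32986215471976 306
42.24567318561615 305
finger r,ang 0.09485753585153277 129.66197630197544 z 0.08111742518288421 F [-3.5 -1.3  2.7] yellow blob [293.39072848 214.18211921] 302 ang 28.513039853849637 t 4.4
```

{"name": "apply_moves", "arguments": {"increments": [{"rot": [0, 0, 3], "delta_pos": [-0.00013, 0.005, 0], "fingers": 0}, {"rot": [0, 0, 3], "delta_pos": [-0.00013, 0.005, 0], "fingers": 0}, {"rot": [0, 0, 3], "delta_pos": [-0.00013, 0.005, 0], "fingers": 0}, {"rot": [0, 0, 3], "delta_pos": [-0.00013, 0.005, 0], "fingers": 0}, {"rot": [0, 0, 3], "delta_pos": [-0.00013, 0.005, 0], "fingers": 0}, {"rot": [0, 0, 3], "delta_pos": [-0.00013, 0.005, 0], "fingers": 0}, {"rot": [0, 0, 3], "delta_pos": [-0.00013, 0.005, 0], "fingers": 0}, {"rot": [0, 0, 3], "delta_pos": [-0.00013, 0.005, 0], "fingers": 0}, {"rot": [0, 0, 3], "delta_pos": [-0.00013, 0.005, 0], "fingers": 0}, {"rot": [0, 0, 3], "delta_pos": [-0.00013, 0.005, 0], "fingers": 0}, {"rot": [0, 0, 3], "delta_pos": [-0.00013, 0.005, 0], "fingers": 0}, {"rot": [0, 0, 3], "delta_pos": [-0.00013, 0.005, 0], "fingers": 0}, {"rot": [0, 0, 3], "delta_pos": [-0.00013, 0.005, 0], "fingers": 0}, {"rot": [0, 0, 0], "delta_pos": [0, 0, 0], "fingers": 0}]}}

```text
clock: 5.85
position: [0.5519, 0.126, 0.0809]
tool_rot: [0.703, 0.711, 0.0, 0.0]
force: [0.3, 0.4, 0.4]
opening: 0.002
finger_force: 0.2
```

```bash
python3 - <<'E'
from h import *
img=status();cv2.imwrite("pics/top2.png",img)
a=img[155:275,280:420]
cv2.imwrite("pics/crop2.png",cv2.resize(a,None,fx=5,fy=5,interpolation=cv2.INTER_CUBIC))
# green + cyan measures
c,A,m=blob(img,(45,100,60),(80,255,255),(330,150,390,200));ys,xs=np.nonzero(m);print(c,A,ys.max()+150,xs[ys==ys.max()]+330)
E
```

```text
finger r,ang 0.0951820918822975 90.12825861004823 z 0.08093436546562945 F [0.3 0.4 0.4] yellow blob [333.56896552 208.03448276] 290 ang -10.89980247699982 t 5.85
[356.32621951 176.69207317] 328 188 [359 360 361]
```

View pics/crop2.png

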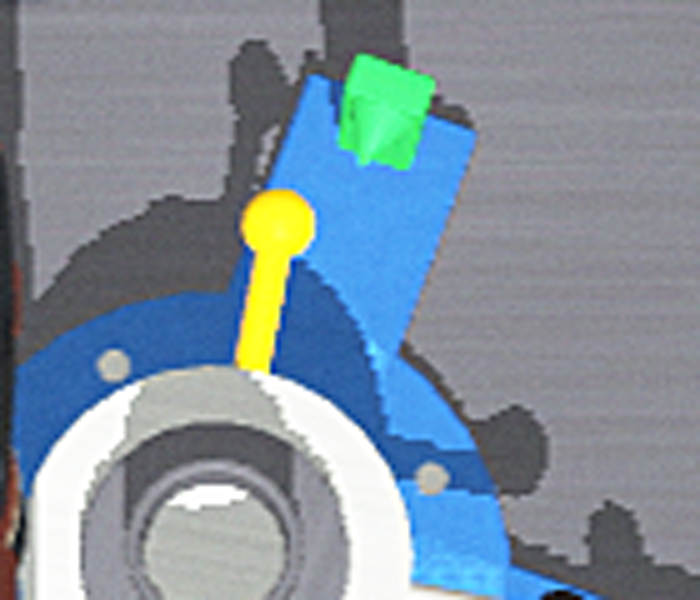

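The crop shows the yellow knob at (278,226), short of the arrow whose tip is at (365,164). The plate corners are (312,73) and (475,130), and the post's back corners (357,53) and (437,75). I'll fit the stand pose from these.

```bash
python3 - <<'E'
from h import *
from scipy.optimize import least_squares
A=lambda u,v:(u/5+280-.4,v/5+155-.4)
B=lambda u,v:(u/3.3+245-.35,v/3.3+160-.35)
P=[(A(365,164),(152,0),.078),(A(312,73),(200,35),.014),(A(475,130),(200,-35),.014),(A(357,53),(190,15),.092),(A(437,75),(190,-15),.092),
(B(645,425),(45,-220),.014),(B(600,573),(-45,-220),.014)]
W=np.array([bp("top",p,z) for p,_,z in P]);S=np.array([s for _,s,_ in P])/1e3
f=lambda q:((W-q[:2]-np.c_[np.cos(q[2])*S[:,0]-np.sin(q[2])*S[:,1],np.sin(q[2])*S[:,0]+np.cos(q[2])*S[:,1]])*1e3).ravel()
g=lambda q:np.r_[f(q),2*(q[:2]-AX)*1e3]
r=least_squares(g,[*AX,-.37]);print(r.x,np.degrees(r.x[2]));print(f(r.x).reshape(-1,2).round(1))
# knob angle from this picture, knob read at crop (278,226)
for c in(A(278,226),):
    k=bp("top",c,.075)-AX;print(np.degrees(np.arctan2(*k[::-1])),np.hypot(*k))
t=W[0]-AX;print(np.degrees(np.arctan2(*t[::-1])))
E
```

```text
[ 0.55214556  0.03084601 -0.35932288] -20.58768446648732
[[ 1.8 -2. ]
 [-1.9 -1.1]
 [-0.7  1.6]
 [-1.4  0.2]
 [ 0.7 -0.3]
 [-0.   2.4]
 [ 1.8 -0.5]]
-10.975363098194444 0.12430952626641394
-21.032252302569308
```

{"name": "apply_moves", "arguments": {"increments": [{"rot": [0, 0, 2], "delta_pos": [-6e-05, 0.0033, 0], "fingers": 0}, {"rot": [0, 0, 2], "delta_pos": [-6e-05, 0.0033, 0], "fingers": 0}, {"rot": [0, 0, 2], "delta_pos": [-6e-05, 0.0033, 0], "fingers": 0}, {"rot": [0, 0, 2], "delta_pos": [-6e-05, 0.0033, 0], "fingers": 0}, {"rot": [0, 0, 1], "delta_pos": [-1e-05, 0.0017, 0], "fingers": 0}, {"rot": [0, 0, 0], "delta_pos": [0, 0, 0], "fingers": 0}, {"rot": [0, 0, 0], "delta_pos": [0, 0, 0], "fingers": 0}]}}

```text
clock: 6.6
position: [0.5662, 0.1249, 0.0805]
tool_rot: [0.756, 0.654, 0.0, 0.0]
force: [-1.2, 0.6, 1.0]
opening: 0.001
finger_force: 0.8
```

```bash
python3 - <<'E'
from h import *
img=status();cv2.imwrite("pics/top3.png",img)
s=camera("side");cv2.imwrite("pics/side3.png",s)
a=img[155:275,280:420]
cv2.imwrite("pics/crop3.png",cv2.resize(a,None,fx=5,fy=5,interpolation=cv2.INTER_CUBIC))
E
```

```text
finger r,ang 0.09511587944880309 81.503380957462 z 0.08046791820731858 F [-1.2  0.6  1. ] yellow blob [342.23239437 210.53169014] 284 ang -19.523333907765576 t 6.6
```

View pics/crop3.png

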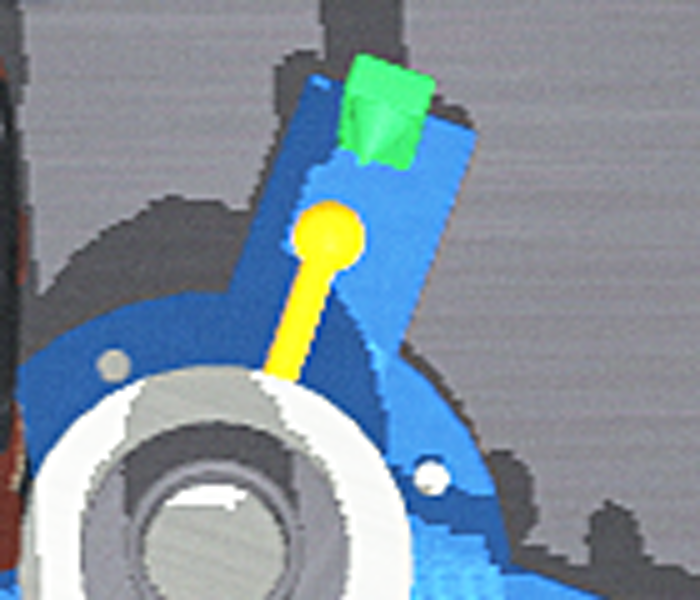

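The yellow knob is now at (329,237). The spoke's line passes about 10 crop pixels left of the arrow tip, roughly 1.2° short.

{"name": "apply_moves", "arguments": {"increments": [{"rot": [0, 0, 0.6], "delta_pos": [0, 0.001, 0], "fingers": 0}, {"rot": [0, 0, 0.6], "delta_pos": [0, 0.001, 0], "fingers": 0}, {"rot": [0, 0, 0], "delta_pos": [0, 0, 0], "fingers": 0}, {"rot": [0, 0, 0], "delta_pos": [0, 0, 0], "fingers": 0}]}}

```text
clock: 7.1
position: [0.5682, 0.1246, 0.0803]
tool_rot: [0.763, 0.646, 0.0, 0.0]
force: [-2.2, 0.9, 1.6]
opening: 0.002
finger_force: 1.1
```

```bash
python3 - <<'E'
from h import *
img=status();cv2.imwrite("pics/top4.png",img)
s=camera("side")
a=img[160:230,310:390];b=s[230:310,290:390]
r=lambda a:cv2.resize(a,(400,int(400*a.shape[0]/a.shape[1])),interpolation=cv2.INTER_CUBIC)
a,b=r(a),r(b);h=min(len(a),len(b));cv2.imwrite("pics/crop4.png",np.hstack([a[:h],b[:h]]))
E
```

```text
finger r,ang 0.09515494285366013 80.26837448161616 z 0.08033446001861914 F [-2.2  0.9  1.6] yellow blob [343.43902439 210.87804878] 287 ang -20.7221624975411 t 7.1
```

View pics/crop4.png

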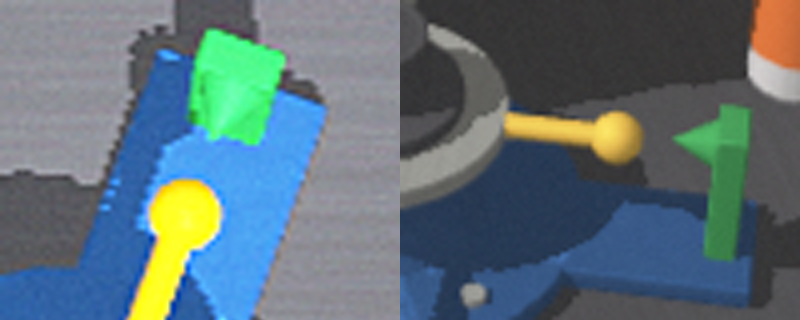

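The top view has the spoke line (150,317)→(185,214) running into the arrow tip at (215,138), and the side view agrees, so the table is lined up at -20.7°, matching the fit. Next I'll back off, lift, and go to the brake's off side.

{"name": "apply_moves", "arguments": {"increments": [{"rot": [0, 0, 0], "delta_pos": [0, -0.005, 0], "fingers": 0}, {"rot": [0, 0, 0], "delta_pos": [0, -0.005, 0], "fingers": 0}, {"rot": [0, 0, 0], "delta_pos": [0, 0, -0.02], "fingers": 0}, {"rot": [0, 0, 0], "delta_pos": [0, 0, -0.03], "fingers": 0}, {"rot": [0, 0, 0], "delta_pos": [0, 0, -0.03], "fingers": 0}, {"rot": [0, 0, 0], "delta_pos": [0, 0, -0.03], "fingers": 0}, {"rot": [0, 0, 5.5], "delta_pos": [0, 0, -0.03], "fingers": 0}, {"rot": [0, 0, 5.5], "delta_pos": [0, 0, 0], "fingers": 0}, {"rot": [0, 0, 0], "delta_pos": [-0.0226, -0.004, 0], "fingers": 0}, {"rot": [0, 0, 0], "delta_pos": [-0.0226, -0.004, 0], "fingers": 0}, {"rot": [0, 0, 0], "delta_pos": [-0.0226, -0.004, 0], "fingers": 0}, {"rot": [0, 0, 0], "delta_pos": [-0.0226, -0.004, 0], "fingers": 0}, {"rot": [0, 0, 0], "delta_pos": [-0.0226, -0.004, 0], "fingers": 0}, {"rot": [0, 0, 0], "delta_pos": [-0.0226, -0.004, 0], "fingers": 0}, {"rot": [0, 0, 0], "delta_pos": [-0.0226, -0.004, 0], "fingers": 0}, {"rot": [0, 0, 0], "delta_pos": [-0.0226, -0.004, 0], "fingers": 0}, {"rot": [0, 0, 0], "delta_pos": [-0.0226, -0.004, 0], "fingers": 0}, {"rot": [0, 0, 0], "delta_pos": [-0.0226, -0.004, 0], "fingers": 0}, {"rot": [0, 0, 0], "delta_pos": [-0.0226, -0.004, 0], "fingers": 0}, {"rot": [0, 0, 0], "delta_pos": [-0.0226, -0.004, 0], "fingers": 0}]}}

```text
clock: 9.2
position: [0.4175, -0.1115, 0.2202]
tool_rot: [0.822, 0.57, 0.0, 0.0]
force: [0.1, 0.1, 0.4]
opening: 0.001
finger_force: 0.0
```

{"name": "apply_moves", "arguments": {"increments": [{"rot": [0, 0, 0], "delta_pos": [0, 0, 0.02], "fingers": 0}, {"rot": [0, 0, 0], "delta_pos": [0, 0, 0.02], "fingers": 0}, {"rot": [0, 0, 0], "delta_pos": [0, 0, 0.02], "fingers": 0}, {"rot": [0, 0, 0], "delta_pos": [0, 0, 0.02], "fingers": 0}]}}

```text
clock: 9.6
position: [0.418, -0.1109, 0.1394]
tool_rot: [0.822, 0.57, 0.0, 0.0]
force: [-0.2, -0.3, -0.6]
opening: -0.004
finger_force: 0.0
```

```bash
python3 - <<'E'
from h import *
img=status();cv2.imwrite("pics/top5.png",img)
s=observe();print(s["position"],s["tool_rot"])
c,a,m=blob(camera("side"),(0,150,80),(8,255,255),(230,290,290,330));print("side red",c,a)
c,a,m=blob(img,(0,170,120),(8,255,255),(390,290,440,330));print("top red",c,a)
k=bp("top",c,.097);print(k)
th=np.radians(-20.7);R=np.array([[np.cos(th),np.sin(th)],[-np.sin(th),np.cos(th)]])
print("knob stand",R@(k-AX),"tcp stand",R@(s["position"][:2]-AX))
E
```

```text
finger r,ang 0.19510336530624106 -133.42319908180292 z 0.13944618694538707 F [-0.2 -0.3 -0.6] yellow blob [343.43902439 210.87804878] 287 ang -20.7221624975411 t 9.6
[ 0.41671278 -0.1100282   0.13615097] [ 8.21801692e-01  5.69770766e-01 -7.36310073e-04 -1.64659679e-03]
side red [248.76923077 311.95604396] 91
top red [415.4109589  311.46575342] 73
[ 0.4717426  -0.12766324]
knob stand [-0.01915709 -0.17663781] tcp stand [-0.07686794 -0.17959287]
```

{"name": "apply_moves", "arguments": {"increments": [{"rot": [0, 0, 0], "delta_pos": [0, 0, 0.019], "fingers": 0}, {"rot": [0, 0, 0], "delta_pos": [0, 0, 0.019], "fingers": 0}, {"rot": [0, 0, 0], "delta_pos": [0, 0.008, 0], "fingers": 0}, {"rot": [0, 0, 0], "delta_pos": [0, 0.008, 0], "fingers": 0}, {"rot": [0, 0, 0], "delta_pos": [0, 0.004, 0], "fingers": 0}, {"rot": [0, 0, 0], "delta_pos": [0, 0.004, 0], "fingers": 0}, {"rot": [0, 0, 0], "delta_pos": [0, 0.004, 0], "fingers": 0}, {"rot": [0, 0, 0], "delta_pos": [0, 0.004, 0], "fingers": 0}, {"rot": [0, 0, 0], "delta_pos": [0, 0.004, 0], "fingers": 0}, {"rot": [0, 0, 0], "delta_pos": [0, 0.004, 0], "fingers": 0}, {"rot": [0, 0, 0], "delta_pos": [0, 0.004, 0], "fingers": 0}, {"rot": [0, 0, 0], "delta_pos": [0, 0.004, 0], "fingers": 0}, {"rot": [0, 0, 0], "delta_pos": [0, 0.004, 0], "fingers": 0}, {"rot": [0, 0, 0], "delta_pos": [0, 0.004, 0], "fingers": 0}, {"rot": [0, 0, 0], "delta_pos": [0, 0.004, 0], "fingers": 0}, {"rot": [0, 0, 0], "delta_pos": [0, 0.004, 0], "fingers": 0}, {"rot": [0, 0, 0], "delta_pos": [0, 0, 0], "fingers": 0}]}}

```text
clock: 11.4
position: [0.4787, -0.1336, 0.1023]
tool_rot: [0.822, 0.57, 0.0, 0.0]
force: [-0.2, 0.1, -0.3]
opening: -0.001
finger_force: 0.0
```

```bash
python3 - <<'E'
from h import *
img=status();s=observe();th=np.radians(-20.7);R=np.array([[np.cos(th),np.sin(th)],[-np.sin(th),np.cos(th)]])
print("tcp stand",R@(s["position"][:2]-AX))
a=camera("side")[240:370,210:383];cv2.imwrite("pics/side6.png",cv2.resize(a,None,fx=4,fy=4,interpolation=cv2.INTER_CUBIC))
E
```

```text
finger r,ang 0.18001623789595722 -114.07279842006129 z 0.10226717095271917 F [-0.2  0.1 -0.3] yellow blob [343.45104895 210.81468531] 286 ang -20.71178054241612 t 11.4
tcp stand [-0.01082036 -0.17965952]
```

View pics/side6.png

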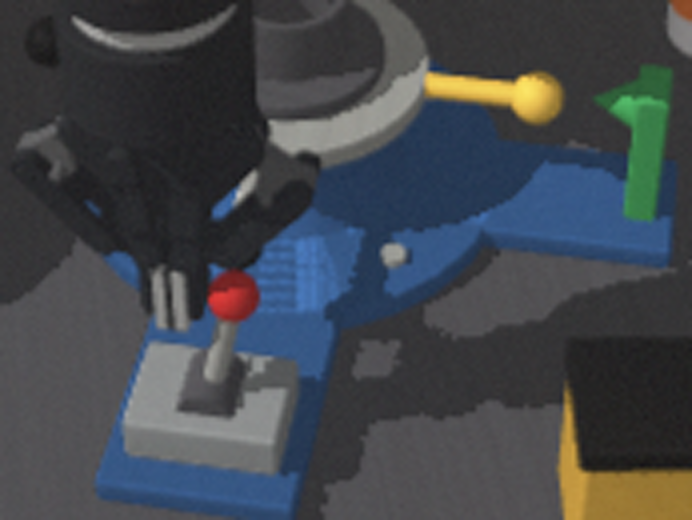

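The fingertip is against the red knob at (233,296), which now leans toward the post side; the table is unchanged. I'll continue gently to the stop.

{"name": "apply_moves", "arguments": {"increments": [{"rot": [0, 0, 0], "delta_pos": [0, 0.003, 0], "fingers": 0}, {"rot": [0, 0, 0], "delta_pos": [0, 0.003, 0], "fingers": 0}, {"rot": [0, 0, 0], "delta_pos": [0, 0.002, 0], "fingers": 0}, {"rot": [0, 0, 0], "delta_pos": [0, 0, 0], "fingers": 0}]}}

```text
clock: 11.9
position: [0.4857, -0.1361, 0.1021]
tool_rot: [0.822, 0.57, -0.0, -0.0]
force: [-0.5, -0.1, -1.2]
opening: 0.002
finger_force: 0.4
```

{"name": "apply_moves", "arguments": {"increments": [{"rot": [0, 0, 0], "delta_pos": [0, 0.001, 0], "fingers": 0}, {"rot": [0, 0, 0], "delta_pos": [0, 0.001, 0], "fingers": 0}]}}

```text
clock: 12.1
position: [0.4875, -0.1368, 0.1022]
tool_rot: [0.822, 0.57, -0.0, -0.0]
force: [-2.3, 1.3, -2.1]
opening: 0.002
finger_force: 0.9
```

{"name": "apply_moves", "arguments": {"increments": [{"rot": [0, 0, 0], "delta_pos": [0, 0.001, 0], "fingers": 0}, {"rot": [0, 0, 0], "delta_pos": [0, 0, 0], "fingers": 0}]}}

```text
clock: 12.3
position: [0.4884, -0.1371, 0.1022]
tool_rot: [0.822, 0.57, -0.0, -0.0]
force: [-1.9, 0.6, -1.6]
opening: 0.002
finger_force: 1.0
```

{"name": "apply_moves", "arguments": {"increments": [{"rot": [0, 0, 0], "delta_pos": [0, 0.001, 0], "fingers": 0}, {"rot": [0, 0, 0], "delta_pos": [0, 0, 0], "fingers": 0}]}}

```text
clock: 12.5
position: [0.4887, -0.1372, 0.1021]
tool_rot: [0.822, 0.57, -0.001, -0.001]
force: [-6.5, 1.5, 0.1]
opening: 0.0
finger_force: 3.0
```

The force rises with no further travel, so this is the stop. I'll back off, lift and check.

{"name": "apply_moves", "arguments": {"increments": [{"rot": [0, 0, 0], "delta_pos": [0, -0.005, 0], "fingers": 0}, {"rot": [0, 0, 0], "delta_pos": [0, -0.015, 0], "fingers": 0}, {"rot": [0, 0, 0], "delta_pos": [0, -0.015, 0], "fingers": 0}, {"rot": [0, 0, 0], "delta_pos": [0, 0, -0.03], "fingers": 0}, {"rot": [0, 0, 0], "delta_pos": [0, 0, -0.03], "fingers": 0}, {"rot": [0, 0, 0], "delta_pos": [0, 0, -0.03], "fingers": 0}, {"rot": [0, 0, 0], "delta_pos": [0, 0, -0.03], "fingers": 0}, {"rot": [0, 0, 0], "delta_pos": [0, -0.02, -0.03], "fingers": 0}, {"rot": [0, 0, 0], "delta_pos": [0, 0, 0], "fingers": 0}, {"rot": [0, 0, 0], "delta_pos": [0, 0, 0], "fingers": 0}]}}

```text
clock: 13.5
position: [0.4385, -0.1186, 0.2534]
tool_rot: [0.822, 0.57, 0.001, 0.001]
force: [0.0, 0.4, 0.2]
opening: -0.001
finger_force: 0.0
```

```bash
python3 - <<'E'
from h import *
img=status();cv2.imwrite("pics/top7.png",img)
s=camera("side")
print("side red",blob(s,(0,150,80),(8,255,255),(230,280,320,330))[:2])
c=get_calibration("side");th=np.radians(-20.7)
for q in(.3,.35):
    x,z=.065*np.sin(q),.036+.065*np.cos(q);R=np.array([[np.cos(th),-np.sin(th)],[np.sin(th),np.cos(th)]])
    p=c["mtx"]@(c["R"]@[*(AX+R@[x,-.18]),z]+c["t"]);print(q,p[:2]/p[2])
a=s[180:360,200:440];cv2.imwrite("pics/side7.png",cv2.resize(a,None,fx=3.2,fy=3.2,interpolation=cv2.INTER_CUBIC))
E
```

```text
finger r,ang 0.1877032800183418 -127.25421709101995 z 0.25335006613933564 F [0.  0.4 0.2] yellow blob [343.45104895 210.81468531] 286 ang -20.71178054241612 t 13.5
side red (array([273.15662651, 315.5060241 ]), np.int32(83))
0.3 [270.83430425 314.76444402]
0.35 [272.62775568 315.41150641]
```

View pics/side7.png

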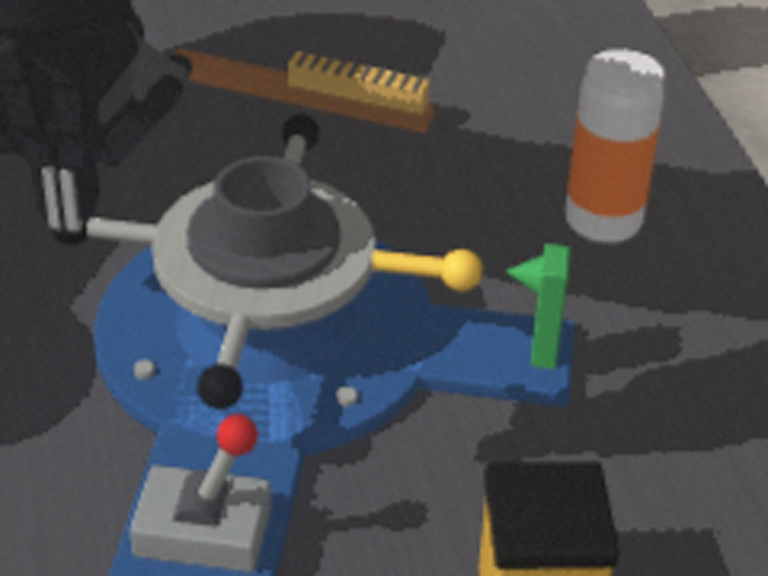

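The lever knob at (237,434) leans fully to the post's side, where the far stop should put it. The yellow spoke, knob at (462,270), is lined up with the arrow. The pipe, can, tin and brush look undisturbed and the gripper is clear.

```bash
python3 -c "
from cell import workorder
print(workorder.finish_job())"
```

```text
the job is handed in; nothing more can be done
None
```

The job is handed in at about 13.5 s: the yellow spoke points at the green arrow (within about half a degree by my camera fit), the brake lever is at its far stop, the gripper is clear, and the pipe, can, tin and brush look undisturbed.

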